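# Press the guarded lever through the window

### The arm

A 6-joint arm with a two-finger parallel gripper is mounted at the origin on the work surface; the furniture and walls round the work are solid. World frame = base frame: x ahead of the robot, y to its left, z up, the work surface at z = 0. Lengths are in m, angles in rad, forces in N, time in s.
With the tool pointing down it reaches from about 0.35 to 0.975 m from the base axis. Payload 7.1 kg.
Tool frame: the origin (TCP) lies midway between the tips of the shut fingers; the grasp point (between the pads) lies 19 mm behind it; z points along the fingers, y is the line along which they close (so a half turn about z gives the same grasp; the last joint's range is limited). The gripper opens to 88 mm and grips with 3 to 60 N. Pads are 20 mm wide; open, the fingers measure 115 mm over their backs; the gripper's body (75 mm by 178 mm) begins 61 mm behind the grasp point.
Start: joints at [-1.325, 0.423, 1.63, -0, 1.089, -0.019], TCP at [0.164, -0.603, 0.223] pointing down, gripper open.
Joint ranges: [-3, 3], [-0.9, 2.11], [0.09, 2.58], [-1.31, 4.45], [0.11, 2.69], [-2.54, 2.54]. Speed limits (rad/s): [2.39, 2.39, 3.01, 3.14, 3.14, 3.14].

### API

Orientations are given as a unit quaternion [w, x, y, z].
In Python, from station import move_pose, movel, movej, command_gripper, wait, inverse_kinematics, read_camera, camera_info, MotionError, job_done, get_time, get_joint_pos, get_qvel, get_effort, get_tcp_pos, get_ee_rot, get_ft_force, get_ft_torque, get_grip_width, get_finger_force gives the robot as it stands. Calls block until the motion is done:
- move_pose(position, orientation): joint-space move of the TCP to a pose.
- movel(position, frame=None, v=0.15, until_force=None): straight line of the TCP; frame=None keeps the orientation; v is the mean speed in m/s. With until_force (N) it stops when the force on the tool has changed by that much, and returns True; else False.
- movej(angles): joint-space move.
- command_gripper(opening): opening from 0.0 (shut) to 1.0 (fully open); the grip force is fixed at half the most; returns when the fingers have stopped.
- wait(seconds).
- inverse_kinematics(position, orientation): joint angles nearest the present ones, or None.
- read_camera(name): name is "scene" or "side" or "wrist"; returns the picture (480x640x3 uint8, red, green, blue); there is no depth.
- camera_info(name): a dict with "intrinsics" (3x3 intrinsics, pixels), "T" (4x4, takes a point from camera to world coordinates); the wrist camera has in their place "tool_from_camera" (4x4, takes a point from camera to tool coordinates, whose origin is the TCP and whose axes are the flange's). Camera axes: x right, y up, looking along -z (the intrinsics and any distortion apply to the point x, -y, -z); pixel columns grow to the right and rows downward; lengths in m; the calibration is good to about 2 mm. A picture is of the moment at which its call begins: read the wrist's pose just before it. camera_info takes no time and is no camera call.
A pose or a line that the arm cannot do raises MotionError and nothing moves.
- job_done(): hands the job in; it is judged then, once.
Readings, each from a call of its own:
- get_time(): time.
- get_joint_pos(): joint angles.
- get_qvel(): joint speeds.
- get_effort(): joint torques, N m.
- get_tcp_pos(): TCP position.
- get_ee_rot(): TCP orientation.
- get_ft_force(): force on the tool from outside, world axes, zero at the start.
- get_ft_torque(): the same for the moment, N m.
- get_grip_width(): opening from 0.0 (shut) to 1.0 (fully open).
- get_finger_force(): force on a finger pad.
Only numpy, scipy, OpenCV 4.12 (cv2) and the standard library are available. Lean on these libraries where they do the work, as an engineer would, in place of code of your own. Each camera call takes 0.05 s, during which the arm holds its last target. There are 200 camera calls.

### The job

Push the shutter on top of the yellow press guard fully open (its blue lip is there to push on), then reach down through the uncovered window and press the red lever pad all the way down to its stop, and come out clear, leaving the shutter open and the lever down. It is all pushing with the fingertips, nothing needs gripping: never touch the yellow guard frame, and leave the bolt, marker, ring gauge and tin lying beside it where they are.

Things in the scene. Friction and masses are not known exactly. Their poses are not given: they have to be found in the camera images.
- press: small hand press bolted to the table (it cannot be moved): grey base plate 240 x 150 x 12 mm inside a yellow guard. Origin on the table top straight under the centre of the guard's window; its x axis runs from the window to the back of the press (the way the shutter opens), y across it, z up. It stands turned by up to 23 degrees either way.
- window (a point): centre of the window in the guard's flat yellow top, at its upper face, 120 mm above the table; axes as the press. Opening 90 mm along x, 84 mm along y. The top reaches 65 mm to -x, 155 mm to +x and 65 mm to either side of this point. Two yellow rails along x on it (tops 128 mm above the table) have inner faces 56 mm to either side. All yellow parts are the frame: do not touch.
- shutter (a joint): sliding aluminium shutter, a plate 100 mm along x, 106 mm along y, on top of the guard (its upper face 125 mm above the table): 0 = shut over the window, 0.10 m = fully open at its stop, having moved along the press's +x. It starts shut or a little open, slides with about 1.5 N of friction and stays where it is left.
- lip (a point): middle of the upright front (-x) face of the shutter's blue lip, 140 mm above the table; moves with the shutter. The lip is 90 mm wide (y), its face stands 125 to 150 mm above the table, and it slopes down 25 mm behind: for pushing only. The shutter plate reaches 30 mm in front of the face. The face is 20 mm to -x of the window's centre when shut, 80 mm to +x when fully open.
- lever (a joint): red-padded lever, hinged at the back of the press 120 mm behind (+x) the pad: 0 = up, 0.20 rad = fully down at its stop, the presser foot on the bushing. It starts up or a little down, gives way to about 5 N of downward push on the pad and stays where it is left.
- pad (a point): centre of the upper face of the round red pad (40 mm diameter, 12 mm thick) at the lever's free end, under the centre of the window; moves with the lever. 110 mm above the table with the lever up (10 mm below the guard's top), about 86 mm with the lever fully down.
- bolt: loose steel hex bolt 54 mm long, 19 mm across, lying left (+y) of the press; origin at its underside. Leave it alone.
- marker: loose white and red paint marker 134 mm long, 13 mm thick, lying left (+y) of the press toward the back; origin at its underside. Leave it alone.
- ring_gauge: loose black ring gauge, 45 mm diameter, 16 mm high, right (-y) of the press; origin at its underside. Leave it alone.
- tin: loose round grey tin with a red label, 70 mm diameter, 37 mm high, right (-y) of the press toward the front; origin at its underside. Leave it alone.

How it is judged:
By the outcome, as a careful person would: the job done as asked, in the order asked, and still so for the second after the job is handed in, with the robot touching nothing.
It also fails if it takes over 45 s, if anything falls off the work surface, if the arm or the gripper's body presses on something with over 40 N, if the wrist force passes 120 N, or if a joint passes its speed limit or range.

## Working session

There is one attempt and no reset: what is moved stays moved. The work goes in short steps, each a Python script; the robot and the scene stay as the last script left them, time stands still between calls to the robot, and variables do not carry over. Pictures are saved under pics/ and viewed, at most 10 in all, crops included, and the job is handed in when it is done.

```bash
mkdir -p pics; python3 - <<'E'
from station import *
import cv2
for n in("scene","side"):
    im=read_camera(n); cv2.imwrite(f"pics/{n}0.png",im[:,:,::-1])
    c=camera_info(n); print(n,{k:(v.tolist() if hasattr(v,'tolist') else v) for k,v in c.items()})
print(get_time())
E
```

```text
scene {'intrinsics': [[576.8677439838905, 0.0, 316.02447053649706], [0.0, 576.8677439838905, 238.79391709273202], [0.0, 0.0, 1.0]], 'T': [[-0.9029518387172579, 0.28156220439772384, -0.3246547427834955, 0.19876639351514078], [-0.4295877127362864, -0.5711664196220849, 0.6994450072465274, 0.8972280458805997], [0.011505391046336199, 0.7710328437562067, 0.6366914321915192, 0.8640473358152903], [0.0, 0.0, 0.0, 1.0]]}
side {'intrinsics': [[576.5916451548148, 0.0, 311.8772035750495], [0.0, 576.5916451548148, 240.0364219920989], [0.0, 0.0, 1.0]], 'T': [[0.9862425258773727, 0.07453093833734085, -0.14754937946862126, 0.4502216438757773], [-0.16525446639230787, 0.4665588605749804, -0.8689152956165346, -0.8911087532396299], [0.00407939804545711, 0.8813444098929382, 0.4724567595685929, 0.6298201932750573], [0.0, 0.0, 0.0, 1.0]]}
0.1
```

View pics/scene0.png

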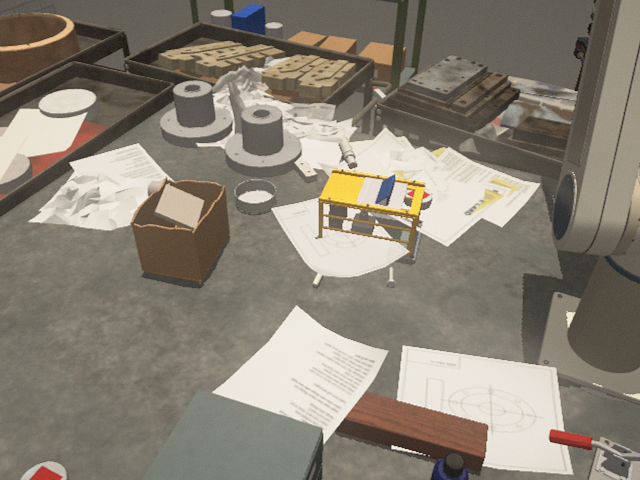

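View pics/side0.png

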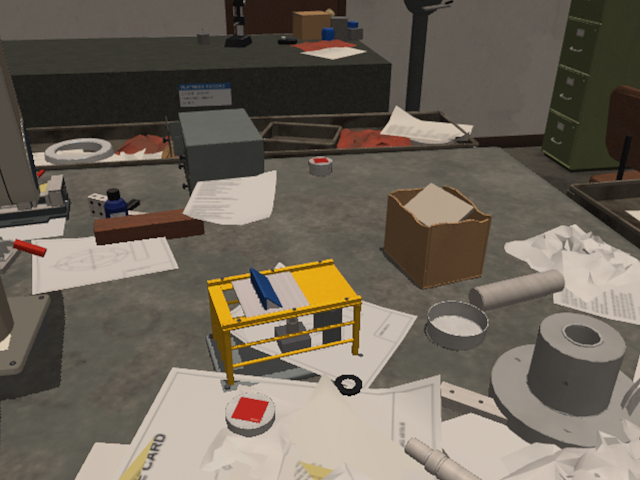

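The press is in both pictures: its guard top is around (375,192) in scene and (285,293) in side. The blue lip is at (385,190) and (263,288), and the shutter opens away from the robot. Next I enlarge both.

```bash
python3 - <<'E'
import cv2
a=cv2.imread("pics/scene0.png")[155:265,305:445]; b=cv2.imread("pics/side0.png")[250:390,195:375]
cv2.imwrite("pics/c1.png",cv2.resize(a,None,fx=5,fy=5,interpolation=cv2.INTER_CUBIC))
cv2.imwrite("pics/c2.png",cv2.resize(b,None,fx=4,fy=4,interpolation=cv2.INTER_CUBIC))
E
```

```text
(no output)
```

View pics/c1.png

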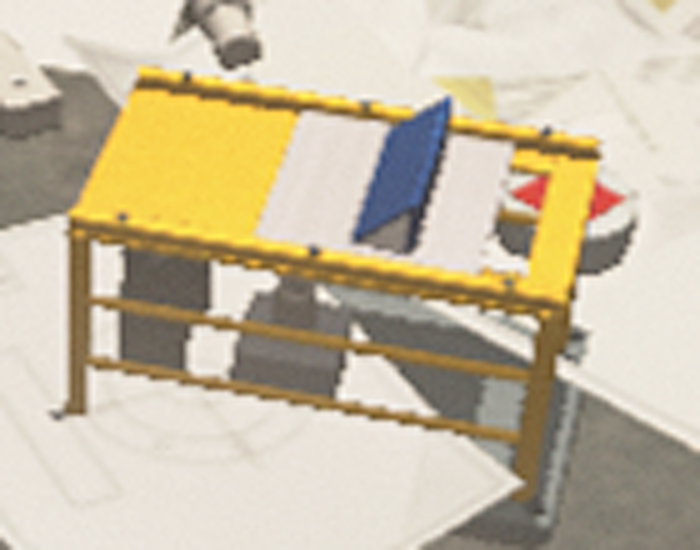

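View pics/c2.png

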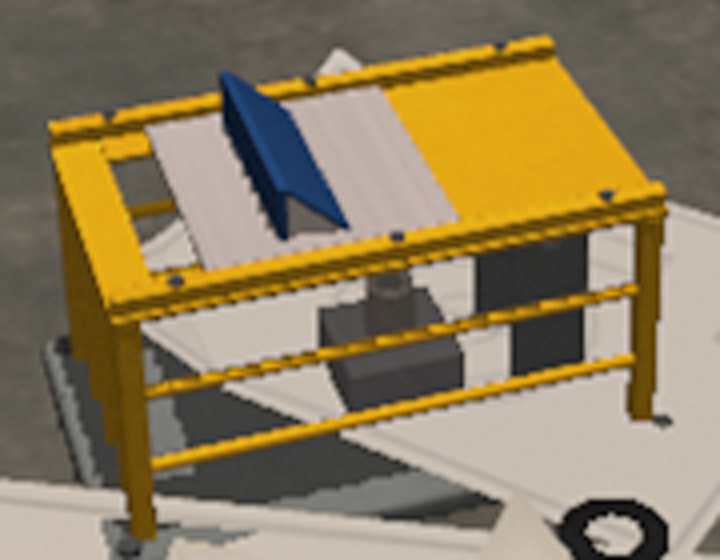

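Corners of the guard top, the lip's top edge and the shutter's front edge are clear in both crops, so I fit the pose to them.

```bash
cat > fit.py <<'E'
import numpy as np
from scipy.optimize import least_squares
from station import camera_info
def proj(n,P):
    c=camera_info(n); T=np.linalg.inv(np.array(c["T"])); p=T[:3,:3]@P+T[:3,3]
    q=np.array(c["intrinsics"])@np.array([p[0],-p[1],-p[2]]); return q[:2]/q[2]
S=lambda x,y:(305+x/5-.4,155+y/5-.4)
D=lambda x,y:(195+x/4-.4,250+y/4-.4)
# cam, pixel, local, moves with shutter
O=[("scene",S(140,68),(.155,-.065,.128),0),("scene",S(598,140),(-.065,-.065,.128),0),
("scene",S(568,292),(-.065,.065,.128),0),("scene",S(72,212),(.155,.065,.128),0),
("side",D(550,38),(.155,.065,.128),0),("side",D(50,123),(-.065,.065,.128),0),
("side",D(112,303),(-.065,-.065,.128),0),("side",D(664,187),(.155,-.065,.128),0),
("side",D(222,73),(-.02,.045,.15),1),("side",D(288,190),(-.02,-.045,.15),1),
("scene",S(449,97),(-.02,-.045,.15),1),("side",D(150,128),(-.05,.053,.125),1),("side",D(203,268),(-.05,-.053,.125),1)]
def res(v,full=False):
    r=[]
    for n,u,l,m in O:
        x=l[0]+m*v[3];c,s=np.cos(v[2]),np.sin(v[2])
        r.append(proj(n,np.array([v[0]+c*x-s*l[1],v[1]+s*x+c*l[1],l[2]]))-u)
    return np.array(r) if full else np.ravel(r)
f=least_squares(res,[.5,0,0,0.02],x_scale=[.1,.1,.1,.01])
print("x y yaw s",f.x); print(res(f.x,True).round(1).tolist())
E
python3 fit.py
```

```text
x y yaw s [ 0.48927065 -0.13035809  0.17542438  0.02472361]
[[-0.3, -0.8], [1.6, -0.5], [-0.0, 2.2], [-1.2, 1.2], [-0.1, -1.0], [-1.1, -0.1], [-0.1, 0.4], [1.8, 1.3], [0.1, -0.5], [-1.5, -0.3], [0.6, -0.1], [-0.3, -0.3], [2.1, 0.9]]
```

```bash
cat > h.py <<'E'
import numpy as np
from scipy.spatial.transform import Rotation as R
from station import *
X,Y,A,S0=.4893,-.1304,.1754,.0247
def W(x,y,z): c,s=np.cos(A),np.sin(A); return np.array([X+c*x-s*y,Y+s*x+c*y,z])
def quat():
    best=None
    for k in(1,-1):
        px=np.array([np.cos(A),np.sin(A),0])*k; z=np.array([0,0,-1.]); y=np.cross(z,px)
        q=R.from_matrix(np.c_[px,y,z]).as_quat()[[3,0,1,2]]
        j=inverse_kinematics(W(-.06,0,.3),q)
        if j is not None and (best is None or abs(j[5])<abs(best[1][5])): best=(q,j)
    return best
E
python3 - <<'E'
from h import *
import cv2
q,j=quat(); print(q,np.round(j,2))
command_gripper(0.0)
p=get_tcp_pos(); movel([p[0],p[1],.32])
move_pose(W(-.06,0,.30),q)
p=np.array(get_tcp_pos()); print(p,get_ee_rot(),get_time())
im=read_camera("wrist")[:,:,::-1].copy()
c=camera_info("wrist"); T=np.eye(4); r=get_ee_rot(); T[:3,:3]=R.from_quat([r[1],r[2],r[3],r[0]]).as_matrix(); T[:3,3]=p
T=T@np.array(c["tool_from_camera"]); Ti=np.linalg.inv(T); K=np.array(c["intrinsics"]); print({k for k in c})
pts=[(a,b,.128) for a in(-.065,.155) for b in(-.065,.065)]+[(-.02+S0,b,.15) for b in(-.045,.045)]+[(-.045,b,.12) for b in(-.042,.042)]
for l in pts:
    a=Ti[:3,:3]@W(*l)+Ti[:3,3]; u=K@[a[0],-a[1],-a[2]]; u=u[:2]/u[2]; print(l,u.round())
    cv2.drawMarker(im,tuple(int(t) for t in u.round()),(255,0,255),cv2.MARKER_CROSS,14,1)
cv2.imwrite("pics/w1.png",im)
E
```

```text
[0.         0.99615682 0.08758762 0.        ] [-0.34  0.07  1.91 -0.    1.16  1.05]
[ 0.43032026 -0.14150185  0.30002602] [1.07293224e-04 9.96188638e-01 8.72249127e-02 3.46684440e-05] 4.175
{'tool_from_camera', 'intrinsics'}
(-0.065, -0.065, 0.128) [390. 220.]
(-0.065, 0.065, 0.128) [247. 220.]
(0.155, -0.065, 0.128) [405. -64.]
(0.155, 0.065, 0.128) [232. -64.]
(0.004699999999999999, -0.045, 0.15) [374. 142.]
(0.004699999999999999, 0.045, 0.15) [262. 142.]
(-0.045, -0.042, 0.12) [364. 197.]
(-0.045, 0.042, 0.12) [273. 197.]
```

View pics/w1.png

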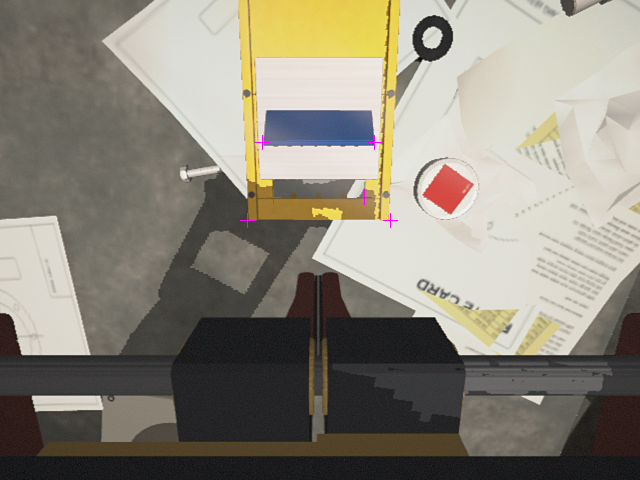

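The wrist picture confirms the fit. The predicted corners land within about 2 px, and the lip's edge is at row 146 against 142 predicted, about 3 mm nearer. Now the push.

```bash
python3 - <<'E'
from h import *
import cv2
def loc(): 
    d=np.array(get_tcp_pos())-[X,Y,0]; return np.round([np.cos(A)*d[0]+np.sin(A)*d[1],-np.sin(A)*d[0]+np.cos(A)*d[1],d[2]],4)
movel(W(-.037,0,.22)); print(movel(W(-.037,0,.138),v=.1,until_force=6),loc())
print(movel(W(.055,0,.138),v=.06,until_force=8),loc(),get_ft_force())
print(movel(W(.085,0,.138),v=.02,until_force=8),loc(),get_ft_force())
movel(W(.0,0,.138)); movel(W(-.06,0,.30)); print(get_time())
cv2.imwrite("pics/w2.png",read_camera("wrist")[:,:,::-1])
E
```

```text
False [-0.0366 -0.0002  0.1385]
False [5.510e-02 1.000e-04 1.381e-01] [0.038817   0.25305808 0.00882434]
True [0.0678 0.0002 0.1375] [ 0.33278719 -0.54519176 -0.15260402]
10.2917
```

View pics/w2.png

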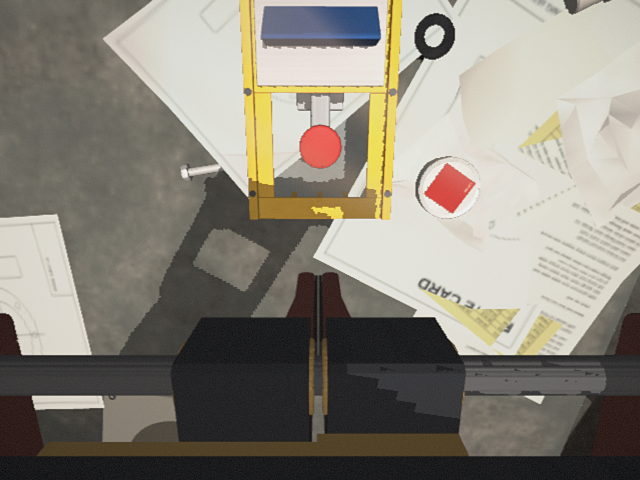

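The shutter hit its stop: the lip TCP was at 0.068 against 0.070 expected. The window is uncovered and the red pad is at (320,147), under its centre. Next, press.

```bash
python3 - <<'E'
from h import *
import cv2
x=-.003
movel(W(x,0,.20)); movel(W(x,0,.13),v=.1)
r=movel(W(x,0,.076),v=.03,until_force=25); print(r,get_tcp_pos(),get_ft_force())
if not r: print("no stop")
movel(W(x,0,.20),v=.1); movel(W(-.06,0,.30)); print(get_time())
cv2.imwrite("pics/w3.png",read_camera("wrist")[:,:,::-1]); 
a=read_camera("side")[:,:,::-1][230:400,180:390]; cv2.imwrite("pics/s3.png",cv2.resize(a,None,fx=3.5,fy=3.5,interpolation=cv2.INTER_CUBIC))
E
```

```text
True [ 0.48555713 -0.13101847  0.08702922] [-4.18989082  0.42014705 15.47432952]
15.6333
```

View pics/w3.png

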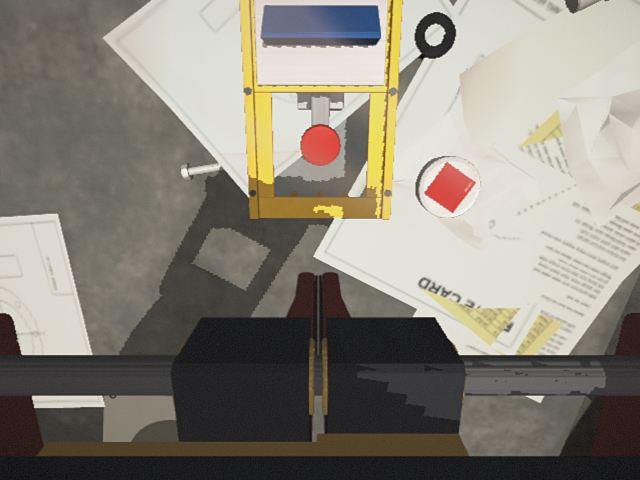

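View pics/s3.png

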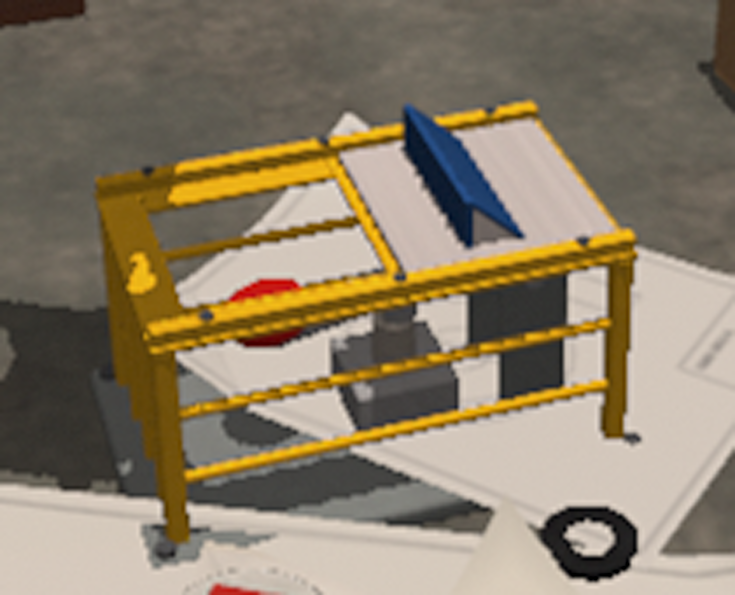

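The pad went down to its stop at z = 0.087 m with 25 N, as expected. The shutter is still open, the objects beside the press look unmoved and the arm is clear.

```bash
python3 -c "
from station import *
wait(.3); print(get_ft_force()); print(job_done(),get_time())"
```

```text
[-0.29097413  0.14633688  0.67022582]
the job is handed in; nothing more can be done
the job is handed in; nothing more can be done
```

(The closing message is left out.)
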